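# Scrub out the glass jar with the bottle brush

## Robot

A 6-joint arm with a two-finger parallel gripper is mounted at the origin on a cart in front of the work surface, level with it; the furniture and walls round the work are solid. World frame = base frame: x ahead of the robot, y to its left, z up, the work surface at z = 0. Lengths are in m, angles in rad, forces in N, time in s.
With the tool pointing down it reaches from about 0.325 to 1 m from the base axis. Payload 5.1 kg.
Tool frame: the origin (TCP) lies midway between the tips of the shut fingers; the grasp point (between the pads) lies 19 mm behind it; z points along the fingers, y is the line along which they close (so a half turn about z gives the same grasp; the last joint's range is limited). The gripper opens to 85 mm and grips with 20 to 120 N. Pads are 22 mm wide; open, the fingers measure 114 mm over their backs; the gripper's body (76 mm by 85 mm) begins 54 mm behind the grasp point. The pads swing forward as they close: fully open they stand 13 mm farther back than shut.
Start: joints at [1.2, 0.124, 1.65, -0, 1.367, -0.083], TCP at [0.185, 0.623, 0.231] pointing down, gripper open.
Joint ranges: [-2.61, 2.61], [-1.02, 2.33], [0.03, 2.71], [-1.35, 4.49], [0.32, 2.68], [-2.91, 2.91]. Speed limits (rad/s): [2.57, 2.57, 3.14, 3.14, 3.14, 3.14].

## Interface

Orientations are given as a unit quaternion [w, x, y, z].
In Python, from cell import telemetry, cams, job_done gives the robot as it stands.
- The arm moves only by the tool arm_command, never from a script. Its argument "motion" is a list of rows, each a list of 6 numbers: the shift along the tool's x, y, z in mm, then the turn, a rotation vector about the tool's x, y, z in degrees. In form: [[x, y, z, ax, ay, az], ...]. A call has 1 to 12 rows; each row is the pose to reach, as a shift and turn from the pose commanded when the call began, along the tool's axes at that moment; what a row does not reach only later rows make up. A row lasts 1/10 s, in which the tool goes at most 50 mm and 8.59 degrees, less where a joint would pass 70% of its speed; a pose out of reach is approached as far as the arm can. A call with a gripper value outside its range is refused whole. "gripper" is the opening, from -1 (shut) to 1 (fully open), set as the call begins (left out, the last holds). The fingers move at their own pace and stop on an object; "squeeze" is the grip in N (left out, the last holds). Time passes only in rows, so rows that repeat a pose let the fingers close. It gives the time, the measured TCP pose, the force, the opening and the grip force at its end, in the units of the state.
- telemetry.get_state(): the state, without advancing time (a new reading comes with each control period).
- cams.get_image(name): name is "scene" or "side" or "wrist"; returns a dict with "pixels" (420x560x3 uint8, red, green, blue), "range_z" (420x560 float32, m along the optical axis (not along the pixel's ray), 0 where there is no reading), "fx", "fy", "cx", "cy" (pixels), "k1" (the pictures are not rectified: a ray, as slopes to the right and down, at radius r is drawn at 1 + k1 r^2 times it, then the intrinsics apply), "R" (3x3) and "t" (3): a world point X has camera coordinates R X + t. Camera axes: x right, y down, z forward; pixel columns grow to the right and rows downward; lengths in m; the calibration is good to about 2 mm. A picture is of the moment at which its call begins.
- job_done(): hands the job in; it is judged then, once.
The state is a dict: "clock": time; "joint_positions": joint angles; "qd": joint speeds; "joint_efforts": joint torques, N m; "position": TCP position; "ee_rot": TCP orientation; "force": force on the tool from outside, world axes, zero at the start; "ft_torque": the same for the moment, N m; "opening": opening from 0.0 (shut) to 1.0 (fully open); "grasp_force": force on a finger pad.
Only numpy, scipy, OpenCV 4.12 (cv2) and the standard library are available. Lean on these libraries where they do the work, as an engineer would, in place of code of your own. Each camera call takes 0.05 s, during which the arm holds its last target. There are 200 camera calls.

## Task

Scrub out the glass jar: lift its lid off and lay it knob up in the steel tray, take the thick bottle brush off the drying stand and work it in the jar down to the floor three times, drawing it up between the strokes until bristles stand well out above the rim. Then hang the brush back in its free slot with the collar behind the front lip, and put the lid back on the jar fully home. Keep the jar standing upright in its place, and leave the slim tube brush hanging on the stand.

Things in the scene. Friction and masses are not known exactly. Their poses are not given: they have to be found in the camera images.
- jar: Loose, heavy, straight-sided clear glass jar, 66 mm outside diameter, 57 mm bore, 122 mm tall, standing upright. Origin at the centre of its underside, z up. 0.5 to 0.9 kg.
- jar_floor (a point): Centre of the jar's inner floor, 8 mm above the jar's underside (bore 114 mm deep).
- jar_rim (a point): Centre of the jar's mouth, at rim height, 122 mm above its underside.
- jar_lid: Loose round white lid, 68 mm across, 6 mm thick, on the jar at the start. Below it a plug 46 mm in diameter, 9 mm deep, that enters the mouth; on top a round knob 24 to 26 mm across, 29 mm tall. Origin at the centre of the flange's underside (level with the rim when seated, 9 mm above what it lies on when laid down), z up through the knob. About 0.12 kg.
- lid_knob (a point): Grip point in the knob, on the lid's axis, 28 mm above the lid's origin, 22 mm above the flange's top.
- tray: Fixed shallow bare steel tray, 120 x 120 mm, rim 11 mm high, floor 3 mm thick, 114 mm square inside. Origin at the centre of its underside.
- brush_stand: Fixed steel stand, 86 x 200 mm. Its top plate (6 mm thick, 190 mm wide, top at 160 mm) has two slots 16 mm wide, 80 mm apart along the stand's y, open to its -x (front, robot's side); the front edge is 35 mm before the origin and carries a lip 4 mm high beside the slots. A brush hangs with its stem in a slot, collar on the plate behind the lip. Origin: centre of underside, x to its back.
- slot_left (a point): Rest point of a brush's collar in the slot on the stand's +y side: slot centre line, plate top, 30 mm behind the plate's front edge (the slot ends 6 mm farther back). To unhook: lift 8 mm or more, then draw out to the stand's -x; the head does not pass up through the slot and is clear of the plate when the axis is 25 mm before the front edge.
- slot_right (a point): The same for the slot on the stand's -y side.
- jar_brush: Thick bottle brush, 206 mm long, hanging upright in either slot. Origin at its tip, z up to the handle. White bristle head 53 mm in diameter, 78 mm long from the tip (outer bristles give way, stiff core 38 mm), then a 9 mm wire stem, a grey collar 34 mm in diameter from 135 to 141 mm, a grey round handle 22 mm in diameter from 141 to 206 mm. About 0.09 kg.
- jar_brush_tip (a point): The thick brush's lower end, on its axis (same point as its origin).
- jar_brush_collar (a point): Underside of the thick brush's collar, on its axis, 135 mm above its tip.
- jar_brush_grip (a point): Grip point on the thick brush's handle, on its axis, 175 mm above its tip.
- tube_brush: The slim test-tube brush hanging in the other slot, to be left there: bristle head only 17 mm in diameter, handle 16 mm in diameter, otherwise as the thick brush. Origin at its tip.
There are look-alikes about, which are no part of the job. Of the things shaped like the jar_lid, the white one is meant.

How it is judged:
On the way, in this order (a step that is already met when the one before it is completed fails the run):
1. the jar lid lies knob up in the steel tray, released (x of jar_lid in the frame of tray between -0.055 and 0.055 m and y of jar_lid in the frame of tray between -0.055 and 0.055 m and z of jar_lid in the frame of tray between 0 and 0.02 m and angle between jar_lid's own z axis and vertical below 0.2 rad and contact force between the fingers and jar_lid below 0.1 N and linear speed of jar_lid below 0.03 m/s), for 0.2 s.
2. the tip of the thick brush is down at the jar's floor (within 16 mm of it) for the first time (horizontal distance between jar_brush_tip and jar_floor below 0.024 m and height (world z) of jar_brush_tip below 0.024 m and angle between jar's own z axis and vertical below 0.2 rad), for 0.05 s.
3. the brush is drawn up in the jar until its tip is at least 47 mm above the jar's floor, so that the bristles stand out above the rim (horizontal distance between jar_brush_tip and jar_floor below 0.024 m and height (world z) of jar_brush_tip above 0.055 m and angle between jar's own z axis and vertical below 0.2 rad), for 0.05 s.
4. the tip of the thick brush is down at the jar's floor (within 16 mm of it) for the second time (all of step 2), for 0.05 s.
5. the brush is drawn up in the jar until its tip is at least 47 mm above the jar's floor, so that the bristles stand out above the rim (all of step 3), for 0.05 s.
6. the tip of the thick brush is down at the jar's floor (within 16 mm of it) for the third time (all of step 4), for 0.05 s.
7. the thick brush hangs by its collar in its slot of the stand, released (((horizontal distance between jar_brush_collar and slot_left below 0.014 m and z of jar_brush_collar in the frame of slot_left between -0.004 and 0.005 m) or (horizontal distance between jar_brush_collar and slot_right below 0.014 m and z of jar_brush_collar in the frame of slot_right between -0.004 and 0.005 m)) and angle between jar_brush's own z axis and vertical below 0.15 rad and contact force between the fingers and jar_brush below 0.1 N and linear speed of jar_brush below 0.05 m/s), for 0.3 s.
At the end, for the whole second after the job is handed in: Lid fully home on the jar (within 8 mm of centre, 4 mm of the rim, level); thick brush hanging upright in a slot (collar within 14 mm of the rest point, on the plate); jar upright within 50 mm of its place, slim brush within 30 mm; all released and at rest (all of step 7 and horizontal distance between jar_lid and jar_rim below 0.008 m and z of jar_lid in the frame of jar_rim between -0.004 and 0.003 m and angle between jar_lid's own z axis and vertical below 0.06 rad and contact force between the fingers and jar_lid below 0.1 N and linear speed of jar_lid below 0.02 m/s and angle between jar's own z axis and vertical below 0.05 rad and distance of jar from where it was at the start of the episode below 0.05 m and distance of tube_brush from where it was at the start of the episode below 0.03 m); the robot touches nothing.
It fails at once if the jar is tipped by more than about 25 degrees (angle between jar's own z axis and vertical above 0.45 rad).
It fails at once if the slim brush is taken out of its slot (distance of tube_brush from where it was at the start of the episode above 0.03 m).
It also fails if it takes over 72 s, if anything falls off the work surface, if the arm or the gripper's body presses on something with over 40 N, if the wrist force passes 120 N, or if a joint passes its speed limit or range.

## Working session

There is one attempt and no reset: what is moved stays moved. The work goes in short steps, Python scripts to look and compute and a tool call to move; the robot and the scene stay as the last step left them, time stands still between calls to the robot, and variables do not carry over. Pictures are saved under pics/ and viewed, at most 10 in all, crops included, and the job is handed in when it is done.

Besides the shell and the picture viewer there is one more tool, called after "Request:" as name([rows], argument=value, ...), one row to a line, values as JSON. arm_command: Moves the arm, as the interface text tells. Its arguments: {"type":"object","properties":{"motion":{"type":"array"},"gripper":{"type":"number"},"squeeze":{"type":"number"}},"required":["motion"]}

```bash
mkdir -p pics; ls; cat > h.py <<'E'
import numpy as np, cv2
from cell import telemetry, cams, job_done
def grab(n):
    im=cams.get_image(n); np.savez('/tmp/'+n+'.npz',**im); return im
def rays(im,uv):
    K=np.array([[im['fx'],0,im['cx']],[0,im['fy'],im['cy']],[0,0,1]],float)
    p=cv2.undistortPoints(np.array(uv,float).reshape(-1,1,2),K,np.array([float(im['k1']),0,0,0])).reshape(-1,2)
    R=np.array(im['R']);c=-R.T@np.array(im['t'])
    return c,np.c_[p,np.ones(len(p))]@R
def plane(im,uv,z):
    c,d=rays(im,uv); return c+d*((z-c[2])/d[:,2])[:,None]
def cloud(im):
    z=im['range_z'];h,w=z.shape
    u,v=np.meshgrid(np.arange(w),np.arange(h))
    c,d=rays(im,np.c_[u.ravel(),v.ravel()])
    P=c+d*z.ravel()[:,None]; P[z.ravel()==0]=np.nan
    return P.reshape(h,w,3)
def proj(im,X):
    K=np.array([[im['fx'],0,im['cx']],[0,im['fy'],im['cy']],[0,0,1]],float)
    R=np.array(im['R'],float)
    return cv2.projectPoints(np.array(X,float).reshape(-1,1,3),cv2.Rodrigues(R)[0],np.array(im['t'],float),K,np.array([float(im['k1']),0,0,0]))[0].reshape(-1,2)
def save(im,n): cv2.imwrite('pics/'+n+'.png',im['pixels'][:,:,::-1])
E
python3 - <<'E'
from h import *
for n in('scene','side'):
    im=grab(n); save(im,n+'0'); print(n,-np.array(im['R']).T@im['t'],np.array(im['R'])[2],im['fx'],im['k1'])
print(telemetry.get_state())
E
```

```text
pics
scene [-0.11922959  0.49236196  1.05444341] [ 0.53080182 -0.34948095 -0.77208322] 474.10372442358357 -0.05909963403976747
side [0.10592097 0.92332975 0.9032319 ] [ 0.32754723 -0.70540561 -0.62858232] 520.7705600073438 0.05486430891350398
{'clock': 0.1, 'joint_positions': array([ 1.20036833e+00,  1.24467035e-01,  1.65153558e+00, -3.07428263e-05,
        1.36748552e+00, -8.26293433e-02]), 'qd': array([-6.85356008e-05, -1.47832349e-03, -3.47712338e-03,  1.47247711e-04,
        7.42274149e-04, -1.95234716e-03]), 'joint_efforts': array([ 2.34019217e-04, -4.24932218e+01, -3.66651249e+01, -1.54313593e-04,
        3.91122914e-03,  1.19264317e-05]), 'position': array([0.18435283, 0.62273855, 0.23015946]), 'ee_rot': array([-1.98191227e-04,  1.43400067e-01,  9.89664348e-01, -9.26906387e-04]), 'force': array([-0.5480938 ,  0.13087016, -0.56952164]), 'ft_torque': array([ 0.01982844, -0.03238687,  0.0044258 ]), 'grasp_force': 0.0, 'opening': 0.9988267932818697}
```

View pics/scene0.png

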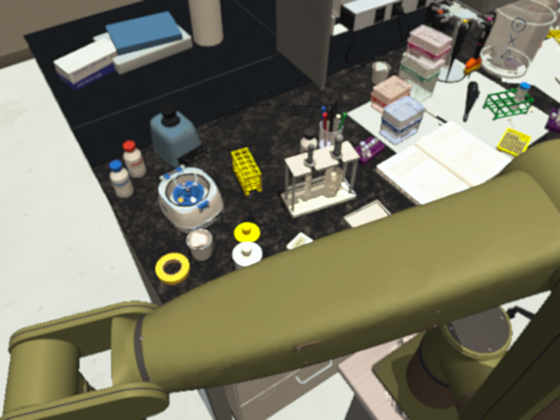

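View pics/side0.png

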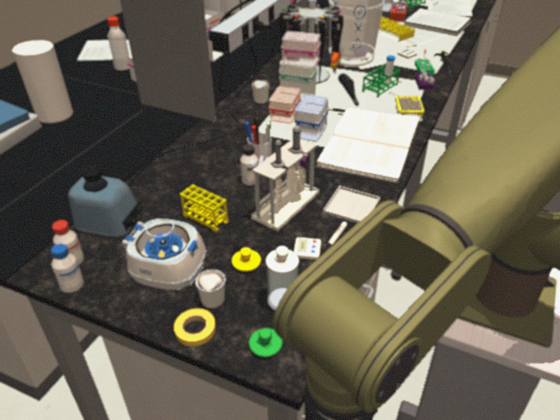

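The scene view shows the stand at about (318,175) with two brushes, the white lid on the jar at (247,253), a yellow lid at (247,232) on the table, and a pale tray-like square at (368,213). The side view shows the jar and white lid at (283,260), yellow lid at (246,260), green lid at (265,343), stand at (285,180), and a pale square at (353,203). Next: an enlarged crop and depth measurements.

```bash
python3 - <<'E'
from h import *
S=dict(np.load('/tmp/side.npz'));C=dict(np.load('/tmp/scene.npz'))
a=cv2.resize(S['pixels'][115:325,225:425],None,fx=2.85,fy=2.85,interpolation=cv2.INTER_CUBIC)
cv2.imwrite('pics/c1.png',a[:,:,::-1])
PS=cloud(S);PC=cloud(C)
for n,P,L in(('side',PS,[(283,253),(283,265),(353,203),(340,190),(372,205),(278,146),(296,134),(285,158),(262,157),(310,150),(246,260),(340,233)]),('scene',PC,[(247,247),(247,257),(370,213),(310,152),(337,146),(322,160),(290,158),(352,152),(247,232)])):
    for u,v in L: print(n,u,v,P[v,u].round(3))
E
```

```text
side 283 253 [0.44  0.224 0.155]
side 283 265 [0.435 0.234 0.131]
side 353 203 [ 0.417 -0.184 -0.002]
side 340 190 [ 0.47  -0.222  0.001]
side 372 205 [ 0.365 -0.194  0.001]
side 278 146 [ 0.58  -0.047  0.221]
side 296 134 [ 0.567 -0.126  0.215]
side 285 158 [ 0.58  -0.087  0.161]
side 262 157 [ 0.721 -0.227  0.042]
side 310 150 [ 0.539 -0.155  0.157]
side 246 260 [0.572 0.154 0.017]
side 340 233 [ 0.405 -0.049  0.001]
scene 247 247 [0.443 0.217 0.155]
scene 247 257 [0.436 0.222 0.128]
scene 370 213 [ 0.452 -0.186  0.002]
scene 310 152 [ 0.582 -0.054  0.205]
scene 337 146 [ 0.564 -0.128  0.203]
scene 322 160 [ 0.579 -0.095  0.156]
scene 290 158 [ 0.629 -0.025  0.159]
scene 352 152 [ 0.558 -0.18   0.159]
scene 247 232 [0.564 0.153 0.03 ]
```

View pics/c1.png

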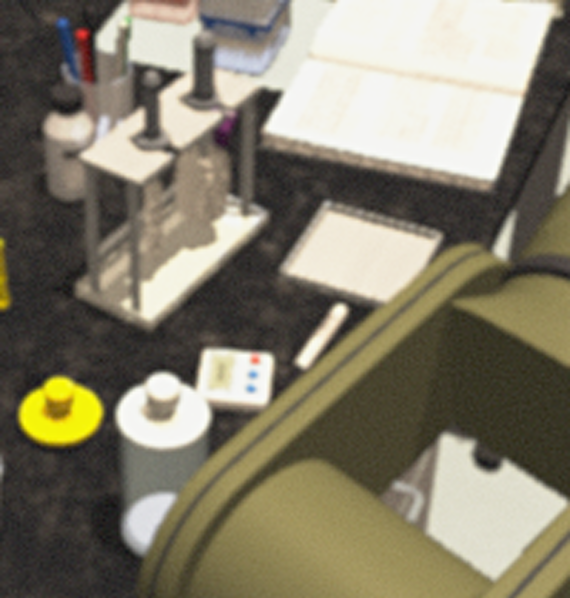

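Jar lid candidates: white on the jar at side (283,260), yellow on the table at (246,260), green at (265,343). The white one on the jar is meant. The crop shows the thick head on the brush nearer the camera's right, side (297,150), i.e. the stand's -y slot. The slim one is at (278,150). The steel tray with a raised rim is at side (353,203). Now I measure all of these.

```bash
python3 - <<'E'
from h import *
I={n:dict(np.load(f'/tmp/{n}.npz')) for n in('side','scene')}
for n,im in I.items():
    P=cloud(im);px=im['pixels'].astype(int);sat=px.max(2)-px.min(2)
    def sel(c,r,z0,z1,extra=True): 
        return (np.hypot(P[...,0]-c[0],P[...,1]-c[1])<r)&(P[...,2]>z0)&(P[...,2]<z1)&extra
    m=sel((.44,.222),.06,.118,.138,px.min(2)>120)
    v,u=np.where(m);q=plane(im,np.c_[u,v],.128);c,r=cv2.minEnclosingCircle(q[:,:2].astype(np.float32));print(n,'flange',np.round(c,4),round(r,4),np.nanmedian(P[m][:,2]).round(4),m.sum())
    m=sel((.44,.222),.03,.149,.17,px.min(2)>120);v,u=np.where(m);q=plane(im,np.c_[u,v],.157);c,r=cv2.minEnclosingCircle(q[:,:2].astype(np.float32));print('  knobtop',np.round(c,4),round(r,4),np.nanmedian(P[m][:,2]).round(4))
    for nm,c0 in(('slim',(.58,-.05)),('thick',(.566,-.128))):
        m=sel(c0,.03,.175,.26,px.max(2)<140);p=P[m];print('  ',nm,m.sum(),np.median(p,0).round(4),np.ptp(p[:,:2],axis=0).round(3),np.percentile(p[:,2],98).round(3))
    m=sel((.58,-.09),.16,.150,.17,px.min(2)>110);p=P[m];rc=cv2.minAreaRect(p[:,:2].astype(np.float32));print('  plate',m.sum(),rc,np.median(p[:,2]).round(4))
    # tray
    m=sel((.43,-.195),.11,-.004,.02,(px.min(2)>120)).astype(np.uint8)
    k,lab,st,ce=cv2.connectedComponentsWithStats(m)
    i=1+np.argmax(st[1:,4]);mm=lab==i;p=P[mm];rc=cv2.minAreaRect(p[:,:2].astype(np.float32));print('  tray',rc,st[i],np.percentile(p[:,2],[10,50,90,98]).round(4))
E
```

```text
side flange [0.4448 0.2214] 0.0359 0.1274 486
  knobtop [0.4439 0.2222] 0.0153 0.1558
   slim 108 [ 0.5827 -0.0509  0.206 ] [0.017 0.016] 0.229
   thick 133 [ 0.5667 -0.1275  0.2015] [0.017 0.024] 0.227
  plate 903 ((0.5837781429290771, -0.09697210788726807), (0.195029616355896, 0.07447461783885956), 79.23980712890625) 0.1598
  tray ((0.41856446862220764, -0.17236754298210144), (0.12502479553222656, 0.1350080370903015), 0.1992523968219757) [ 324  186   56   35 1142] [0.0002 0.0029 0.0074 0.0117]
scene flange [0.4447 0.2196] 0.0348 0.1275 416
  knobtop [0.4433 0.2198] 0.0138 0.1561
   slim 86 [ 0.581  -0.0533  0.2039] [0.015 0.015] 0.227
   thick 125 [ 0.5645 -0.1286  0.205 ] [0.024 0.02 ] 0.227
  plate 1081 ((0.5826664566993713, -0.09697484225034714), (0.19225813448429108, 0.07591591775417328), 79.6601791381836) 0.1597
  tray ((0.45263049006462097, -0.17264512181282043), (0.1314825713634491, 0.06621956825256348), 87.85868835449219) [344 200  47  27 628] [-0.0007  0.0024  0.0081  0.0118]
```

Measured heights agree with the text: flange top 127.5, knob top 156, plate 160, handle top 227 mm. Both views agree on the lid at (0.4447,0.2205), and on the thick brush at about (0.569,-0.133) with stand yaw -10.5°. The tray is at about (0.424,-0.173). I move above the jar.

```bash
cat >> h.py <<'E'
from scipy.spatial.transform import Rotation as Ro
def goto(x,y,z,ydir=79.4):
    s=telemetry.get_state();w=s['ee_rot'];R=Ro.from_quat([w[1],w[2],w[3],w[0]])
    a=np.radians(ydir);Y=np.array([np.cos(a),np.sin(a),0]);Z=np.array([0,0,-1.]);T=np.c_[np.cross(Y,Z),Y,Z]
    D=R.inv()*Ro.from_matrix(T)
    print((R.inv().apply(np.array([x,y,z])-s['position'])*1000).round(1),np.degrees(D.as_rotvec()).round(2),'t',round(s['clock'],2))
E
python3 -c "
from h import *
goto(.4447,.2205,.22)"
```

```text
[-363.8 -311.8   10.7] [-0.11 -0.01 -5.89] t 0.1
```

Request:
arm_command([
  [-36,-31,1,0,0,-1],
  [-73,-62,2,0,0,-2],
  [-109,-94,3,0,0,-3],
  [-146,-125,4,0,0,-4],
  [-182,-156,5,0,0,-5],
  [-218,-187,6,0,0,-5.9],
  [-255,-218,7.5,0,0,-5.9],
  [-291,-249,8.5,0,0,-5.9],
  [-328,-281,9.6,0,0,-5.9],
  [-363.8,-311.8,10.7,-0.1,0,-5.9],
  [-363.8,-311.8,10.7,-0.1,0,-5.9],
  [-363.8,-311.8,10.7,-0.1,0,-5.9],
])

```text
clock: 1.3
position: [0.445, 0.2201, 0.2201]
ee_rot: [-0.0, 0.094, 0.996, 0.001]
force: [-0.3, -0.4, 0.1]
opening: 1.007
grasp_force: 0.0
```

```bash
python3 - <<'E'
from h import *
for n in('scene','side','wrist'):
    im=grab(n); save(im,n+'1')
imgs=[cv2.imread(f'pics/{n}1.png') for n in('scene','wrist')]
cv2.imwrite('pics/m1.png',cv2.resize(np.hstack(imgs),(800,300),interpolation=cv2.INTER_AREA))
print(telemetry.get_state()['position'])
I={n:dict(np.load(f'/tmp/{n}.npz')) for n in('side','scene','wrist')}
for n,im in I.items():
    P=cloud(im);px=im['pixels'].astype(int)
    print(n,-np.array(im['R']).T@im['t'])
    m=(np.hypot(P[...,0]-.444,P[...,1]-.221)<.06)&(P[...,2]>.118)&(P[...,2]<.138)&(px.min(2)>120)
    if m.sum()>20:
        v,u=np.where(m);q=plane(im,np.c_[u,v],.128);print('flange',cv2.minEnclosingCircle(q[:,:2].astype(np.float32)),np.median(P[m][:,2]))
    m=((abs(P[...,0]-.42)<.1)&(abs(P[...,1]+.18)<.1)&(P[...,2]>-.004)&(P[...,2]<.02)&(px.min(2)>120)).astype(np.uint8)
    k,lab,st,ce=cv2.connectedComponentsWithStats(m)
    if k>1:
        i=1+np.argmax(st[1:,4]);p=P[lab==i];print('tray',cv2.minAreaRect(p[:,:2].astype(np.float32)),st[i])
E
```

```text
[0.44418016 0.22193482 0.22038389]
side [0.10592097 0.92332975 0.9032319 ]
flange ((0.4460209608078003, 0.21957993507385254), 0.03453250974416733) 0.1275370233495174
tray ((0.42013704776763916, -0.17309319972991943), (0.14198845624923706, 0.1270490288734436), 89.47370910644531) [ 324  186   56   37 1196]
scene [-0.11922959  0.49236196  1.05444341]
flange ((0.44593101739883423, 0.21873196959495544), 0.033453043550252914) 0.12775412094863048
tray ((0.41949453949928284, -0.15510602295398712), (0.09890685230493546, 0.13021007180213928), 89.71025848388672) [344 214  54  34 788]
wrist [0.37667378 0.23402036 0.36248574]
flange ((0.444847971200943, 0.21691636741161346), 0.03371962159872055) 0.12744807449049156
tray ((0.417849600315094, -0.14854541420936584), (0.08166459947824478, 0.12345290929079056), 89.09562683105469) [   0  162   46   94 2645]
```

View pics/m1.png

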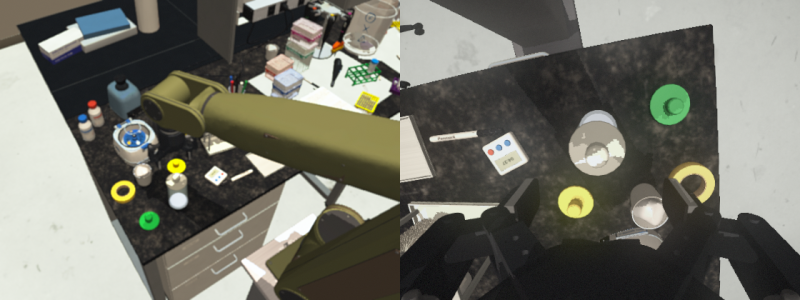

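The wrist half shows the white lid on the jar at about (598,150), with green (670,105) and yellow (577,200) lids off to the sides. The jar's pale glass base is at (598,118). The tray is at the left edge. Lid centre refined to (0.4453,0.2187). I descend and grip the knob.

```bash
python3 -c "
from h import *
goto(.4453,.2187,.132)"
```

```text
[-1.7 -3.1 88.4] [ 0.1  -0.03  0.1 ] t 1.45
```

Request:
arm_command([
  [-1.2,-2.2,20,0,0,0],
  [-1.2,-2.2,45,0,0,0],
  [-1.2,-2.2,70,0,0,0],
  [-1.2,-2.2,88,0,0,0],
  [-1.2,-2.2,88,0,0,0],
])

```text
clock: 1.95
position: [0.4428, 0.2193, 0.1294]
ee_rot: [-0.003, 0.091, 0.996, -0.0]
force: [-0.6, 0.0, -0.5]
opening: 1.001
grasp_force: 0.0
```

Request:
arm_command([
  [0,0,0,0,0,0],
  [0,0,0,0,0,0],
  [0,0,0,0,0,0],
  [0,0,0,0,0,0],
  [0,0,0,0,0,0],
  [0,0,0,0,0,0],
  [0,0,0,0,0,0],
  [0,0,0,0,0,0],
], gripper=-1, squeeze=30)

```text
clock: 2.75
position: [0.4463, 0.2189, 0.1336]
ee_rot: [0.001, 0.092, 0.996, 0.001]
force: [0.1, -1.5, 5.6]
opening: 0.269
grasp_force: 30.0
```

Request:
arm_command([
  [0,0,-3,0,0,0],
  [0,0,-8,0,0,0],
  [0,0,-14,0,0,0],
  [0,0,-22,0,0,0],
  [0,0,-40,0,0,0],
  [0,0,-60,0,0,0],
  [0,0,-60,0,0,0],
])

```text
clock: 3.45
position: [0.4475, 0.2194, 0.1964]
ee_rot: [0.003, 0.092, 0.996, 0.002]
force: [1.4, 0.5, 0.6]
opening: 0.267
grasp_force: 29.5
```

```bash
python3 - <<'E'
from h import *
for n in('scene','side'):
    im=grab(n); save(im,n+'2')
cv2.imwrite('pics/m2.png',cv2.resize(np.hstack([cv2.imread('pics/scene2.png'),cv2.imread('pics/side2.png')]),(800,300),interpolation=cv2.INTER_AREA))
goto(.420,-.166,.19)
E
```

```text
[ -45.3 -382.9    2.1] [0.13 0.06 0.01] t 3.55
```

View pics/m2.png

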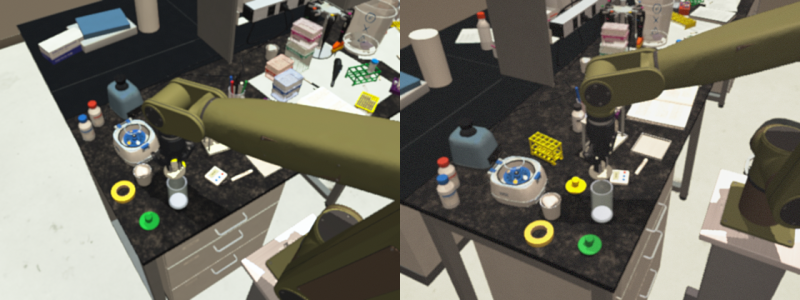

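The lid is off and held, and the jar still stands with its mouth open at scene (177,185) and side (601,200). I carry the lid to the tray.

Request:
arm_command([
  [-5,-40,2,0,0,0],
  [-10,-80,2,0,0,0],
  [-15,-122,2,0,0,0],
  [-20,-165,2,0,0,0],
  [-25,-208,2,0,0,0],
  [-30,-251,2,0,0,0],
  [-35,-294,2,0,0,0],
  [-40,-337,2,0,0,0],
  [-45,-370,2,0,0,0],
  [-45,-383,2,0,0,0],
  [-45,-383,2,0,0,0],
])

```text
clock: 4.65
position: [0.4186, -0.1668, 0.1887]
ee_rot: [-0.001, 0.094, 0.996, 0.001]
force: [0.3, 1.1, -1.2]
opening: 0.27
grasp_force: 29.8
```

```bash
python3 - <<'E'
from h import *
goto(.420,-.166,.023)
I={n:grab(n) for n in('side','scene','wrist')}
for n,im in I.items():
    P=cloud(im);px=im['pixels'].astype(int)
    m=((abs(P[...,0]-.42)<.09)&(abs(P[...,1]+.17)<.09)&(P[...,2]>-.004)&(P[...,2]<.02)&(px.min(2)>110)).astype(np.uint8)
    k,lab,st,ce=cv2.connectedComponentsWithStats(m)
    if k>1:
        i=1+np.argmax(st[1:,4]);p=P[lab==i];print(n,'tray',cv2.minAreaRect(p[:,:2].astype(np.float32)),st[i])
    # rim/mouth of open jar
    m=(np.hypot(P[...,0]-.445,P[...,1]-.219)<.05)&(P[...,2]>.112)&(P[...,2]<.135)
    if m.sum()>20:
        v,u=np.where(m);q=plane(im,np.c_[u,v],.122);print(n,'rim',cv2.minEnclosingCircle(q[:,:2].astype(np.float32)),np.percentile(P[m][:,2],[10,50,90]),m.sum())
print(telemetry.get_state()['clock'])
E
```

```text
[ -1.5   0.6 165.7] [ 0.15 -0.13 -0.15] t 4.65
side tray ((0.41990286111831665, -0.176462784409523), (0.139839768409729, 0.12724682688713074), 88.74449920654297) [ 325  185   55   38 1039]
side rim ((0.4449923634529114, 0.22210541367530823), 0.0372590646147728) [0.11365874 0.1194487  0.12241027] 302
scene tray ((0.41821491718292236, -0.17327600717544556), (0.12815269827842712, 0.1337258219718933), 1.158750295639038) [ 345  200   60   48 1265]
scene rim ((0.44279909133911133, 0.22044576704502106), 0.036397334188222885) [0.11331388 0.1197469  0.122862  ] 240
wrist tray ((0.40199142694473267, -0.17104396224021912), (0.12086132168769836, 0.09201329946517944), 89.07782745361328) [ 214  120  108   97 5155]
4.8
```

Request:
arm_command([
  [-1,-5,30,0,0,0],
  [-1,-5,75,0,0,0],
  [-1,-5,115,0,0,0],
  [-1,-5,145,0,0,0],
  [-1,-5,158,0,0,0],
  [-1,-5,163,0,0,0],
  [-1,-5,166,0,0,0],
  [-1,-5,166,0,0,0],
])

```text
clock: 5.6
position: [0.4208, -0.1712, 0.0253]
ee_rot: [0.001, 0.092, 0.996, 0.0]
force: [0.0, 1.1, -1.4]
opening: 0.269
grasp_force: 29.8
```

Request:
arm_command([
  [0,0,0,0,0,0],
  [0,0,0,0,0,0],
  [0,0,0,0,0,0],
  [0,0,0,0,0,0],
  [0,0,0,0,0,0],
  [0,0,-40,0,0,0],
  [0,0,-90,0,0,0],
  [0,0,-140,0,0,0],
  [0,0,-190,0,0,0],
  [0,0,-240,0,0,0],
  [0,0,-240,0,0,0],
], gripper=0.6)

```text
clock: 6.7
position: [0.4228, -0.1731, 0.2733]
ee_rot: [0.007, 0.092, 0.996, -0.002]
force: [-0.2, 0.9, -0.3]
opening: 0.799
grasp_force: 0.0
```

```bash
python3 - <<'E'
from h import *
I={n:grab(n) for n in('side','scene','wrist')}
P=cloud(I['wrist']);px=I['wrist']['pixels'].astype(int)
for n,im in I.items():
    P=cloud(im);px=im['pixels'].astype(int)
    D=lambda c:np.hypot(P[...,0]-c[0],P[...,1]-c[1])
    m=(D((.419,-.172))<.06)&(P[...,2]>.013)&(P[...,2]<.025)&(px.min(2)>110)
    if m.sum()>20:
        v,u=np.where(m);q=plane(im,np.c_[u,v],.018);print(n,'lid',cv2.minEnclosingCircle(q[:,:2].astype(np.float32)),np.median(P[m][:,2]),m.sum())
    for nm,c0 in(('slim',(.582,-.054)),('thick',(.568,-.132))):
        m=(D(c0)<.03)&(P[...,2]>.17)&(P[...,2]<.26)&(px.max(2)<150);p=P[m]
        if len(p)>10: 
            t=p[p[:,2]>np.percentile(p[:,2],85)];print(n,nm,m.sum(),np.median(p,0).round(4),p.min(0).round(3),p.max(0).round(3))
save(I['wrist'],'w3')
goto(.569,-.133,.30)
E
```

```text
side lid ((0.41496652364730835, -0.17527706921100616), 0.04393210634589195) 0.01737280266880653 242
side slim 123 [ 0.5831 -0.0515  0.2032] [ 0.575 -0.061  0.17 ] [ 0.596 -0.045  0.232]
side thick 148 [ 0.5672 -0.1275  0.2014] [ 0.559 -0.144  0.171] [ 0.579 -0.121  0.23 ]
scene lid ((0.4197332262992859, -0.16827942430973053), 0.03466656431555748) 0.01677968913540062 283
scene slim 101 [ 0.5807 -0.0528  0.2007] [ 0.575 -0.063  0.17 ] [ 0.593 -0.046  0.231]
scene thick 140 [ 0.5647 -0.1289  0.2032] [ 0.559 -0.142  0.17 ] [ 0.58  -0.124  0.233]
wrist lid ((0.42021164298057556, -0.1712902933359146), 0.03383052721619606) 0.017407707391172894 1548
wrist slim 406 [ 0.5823 -0.0642  0.2141] [ 0.578 -0.067  0.179] [ 0.591 -0.057  0.231]
wrist thick 145 [ 0.5606 -0.1365  0.1755] [ 0.558 -0.144  0.17 ] [ 0.563 -0.128  0.186]
[-140.1   65.1  -36.4] [ 0.11 -0.01  0.  ] t 6.85
```

View pics/w3.png

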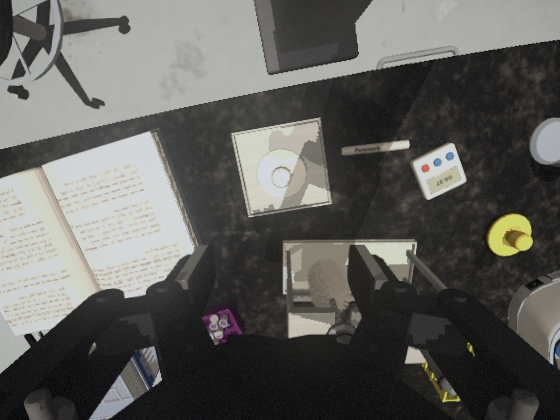

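The lid lies knob up in the tray at (281,175) in the wrist view, measured at (0.420,-0.171), flange top 17 mm. The thick white head is under the right slot at (325,285). I move above the thick brush's handle.

Request:
arm_command([
  [-30,15,-15,0,0,0],
  [-65,30,-30,0,0,0],
  [-105,48,-36,0,0,0],
  [-139,65,-36,0,0,0],
  [-139,65,-36,0,0,0],
  [-139,65,-36,0,0,0],
])

```text
clock: 7.45
position: [0.5674, -0.1324, 0.2967]
ee_rot: [-0.003, 0.092, 0.996, 0.001]
force: [-0.3, -0.4, 0.3]
opening: 0.803
grasp_force: 0.0
```

```bash
python3 - <<'E'
from h import *
for i in range(3):
    grab('scene'); goto(.569,-.133,.181)
im=dict(np.load('/tmp/scene.npz'));save(im,'s4');a=grab('side');save(a,'d4')
cv2.imwrite('pics/m4.png',np.hstack([cv2.resize(cv2.imread('pics/'+f)[60:240,x:x+170],None,fx=2.3,fy=2.3) for f,x in(('s4.png',240),('d4.png',210))]))
E
```

```text
[-2.600e+00 -1.000e-01  1.164e+02] [ 0.12 -0.27  0.02] t 7.5
[ -2.5   0.2 117.2] [ 0.11 -0.18 -0.01] t 7.55
[ -2.3   0.4 117.9] [ 0.11 -0.11 -0.03] t 7.6
```

View pics/m4.png

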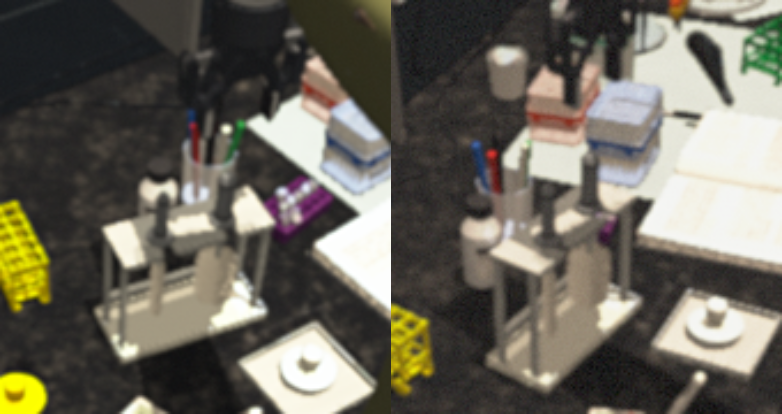

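The left crop shows the thick head under the right handle (225,205), the slim brush to its left (160,225), and the gripper above the right one. I descend and grip.

Request:
arm_command([
  [-2,0,30,0,0,0],
  [-2,0,60,0,0,0],
  [-2,0,90,0,0,0],
  [-2,0,110,0,0,0],
  [-2,0,117,0,0,0],
  [-2,0,117,0,0,0],
])

```text
clock: 8.25
position: [0.569, -0.1333, 0.1823]
ee_rot: [-0.001, 0.093, 0.996, 0.001]
force: [-0.5, -0.0, 0.4]
opening: 0.8
grasp_force: 0.0
```

Request:
arm_command([
  [0,0,0,0,0,0],
  [0,0,0,0,0,0],
  [0,0,0,0,0,0],
  [0,0,0,0,0,0],
  [0,0,0,0,0,0],
  [0,0,0,0,0,0],
  [0,0,0,0,0,0],
], gripper=-1, squeeze=50)

```text
clock: 8.95
position: [0.5708, -0.1335, 0.1846]
ee_rot: [0.001, 0.092, 0.996, 0.001]
force: [-0.7, -0.7, 6.2]
opening: 0.246
grasp_force: 48.6
```

Request:
arm_command([
  [0,0,-5,0,0,0],
  [0,0,-10,0,0,0],
  [0,0,-14,0,0,0],
  [0,0,-14,0,0,0],
  [0,0,-14,0,0,0],
])

```text
clock: 9.45
position: [0.57, -0.1331, 0.197]
ee_rot: [0.0, 0.092, 0.996, 0.001]
force: [-0.1, 0.8, -0.6]
opening: 0.245
grasp_force: 48.7
```

```bash
cat >> h.py <<'E'
def brush(c0=None,zr=(.17,.30)):
    # gripped/hung thick brush below the gripper: white head & grey collar positions
    for n in('side','scene'):
        im=grab(n);P=cloud(im);px=im['pixels'].astype(int)
        for a in np.arange(zr[0],zr[1],.02):
            m=(np.hypot(P[...,0]-c0[0],P[...,1]-c0[1])<.045)&(P[...,2]>a)&(P[...,2]<a+.02);p=P[m]
            if m.sum()>5: print(n,round(a,3),m.sum(),'mean',p.mean(0).round(4),'w',(p.max(0)-p.min(0)).round(3))
E
python3 - <<'E'
from h import *
brush((.569,-.133),(.03,.24)); print(telemetry.get_state())
E
```

```text
side 0.03 58 mean [ 0.5829 -0.1248  0.0452] w [0.061 0.032 0.012]
side 0.05 112 mean [ 0.5683 -0.123   0.0593] w [0.063 0.041 0.02 ]
side 0.07 108 mean [ 0.5665 -0.1214  0.0801] w [0.054 0.037 0.02 ]
side 0.09 143 mean [ 0.5671 -0.1255  0.1009] w [0.052 0.052 0.02 ]
side 0.11 43 mean [ 0.5651 -0.1304  0.1128] w [0.031 0.039 0.011]
side 0.15 327 mean [ 0.5705 -0.1282  0.1594] w [0.075 0.089 0.017]
side 0.17 86 mean [ 0.5687 -0.1254  0.1802] w [0.034 0.032 0.017]
side 0.19 63 mean [ 0.5664 -0.1238  0.2032] w [0.026 0.045 0.017]
side 0.21 106 mean [ 0.5667 -0.1229  0.2203] w [0.027 0.051 0.02 ]
side 0.23 124 mean [ 0.564  -0.1272  0.242 ] w [0.035 0.084 0.02 ]
scene 0.03 46 mean [ 0.5778 -0.1214  0.0459] w [0.06  0.036 0.012]
scene 0.05 85 mean [ 0.5649 -0.1223  0.0591] w [0.064 0.047 0.02 ]
scene 0.07 95 mean [ 0.5604 -0.1245  0.0796] w [0.045 0.048 0.02 ]
scene 0.09 141 mean [ 0.5635 -0.1284  0.1015] w [0.046 0.051 0.02 ]
scene 0.11 42 mean [ 0.5655 -0.1319  0.1133] w [0.033 0.037 0.015]
scene 0.15 383 mean [ 0.5693 -0.1294  0.1592] w [0.08  0.088 0.014]
scene 0.17 79 mean [ 0.565  -0
[... 282 characters left out ...]
-3.21986040e-01,  6.69574762e-03,  1.83237684e+00,  1.83074993e-03,
        1.30329727e+00, -1.70845593e+00]), 'qd': array([ 1.52371326e-03, -6.95304441e-04, -1.49158475e-03,  1.40077105e-04,
       -3.70040314e-06,  8.57662431e-05]), 'joint_efforts': array([ 4.08222695e-03, -3.67851377e+01, -3.64585769e+01,  5.28133416e-03,
       -1.01664977e-03,  9.14715173e-06]), 'position': array([ 0.56991287, -0.1331035 ,  0.19669279]), 'ee_rot': array([-1.77294258e-04,  9.22740224e-02,  9.95733184e-01,  9.48040985e-04]), 'force': array([-0.3058764 ,  0.86634783, -0.32771223]), 'ft_torque': array([ 0.02163231, -0.01301309,  0.024034  ]), 'grasp_force': 48.68323087692261, 'opening': 0.24238644446757748}
```

Request:
arm_command([
  [15,0,0,0,0,0],
  [35,0,0,0,0,0],
  [60,0,0,0,0,0],
  [80,0,0,0,0,0],
  [90,0,-10,0,0,0],
  [90,0,-50,0,0,0],
  [90,0,-90,0,0,0],
  [90,0,-118,0,0,0],
  [90,0,-118,0,0,0],
  [90,0,-118,0,0,0],
])

```text
clock: 10.55
position: [0.4816, -0.1169, 0.3151]
ee_rot: [0.0, 0.092, 0.996, 0.001]
force: [0.5, -0.0, -2.1]
opening: 0.243
grasp_force: 48.9
```

```bash
python3 - <<'E'
from h import *
p=telemetry.get_state()['position'];print(p)
for n in('side','scene'):
    im=grab(n);P=cloud(im)
    for a in(.157,.187,.217):
        m=(np.hypot(P[...,0]-p[0],P[...,1]-p[1])<.06)&(P[...,2]>a)&(P[...,2]<a+.02);q=P[m]
        if len(q): print(n,a,m.sum(),q.mean(0).round(4),(q.max(0)-q.min(0)).round(3))
    m=(np.hypot(P[...,0]-p[0],P[...,1]-p[1])<.035)&(P[...,2]>.1);print('lowest',np.percentile(P[m][:,2],[0.5,2]))
    m=(np.hypot(P[...,0]-.4447,P[...,1]-.22)<.05)&(P[...,2]>.115)&(P[...,2]<.132)
    v,u=np.where(m);q=plane(im,np.c_[u,v],.122);print(n,'rim',cv2.minEnclosingCircle(q[:,:2].astype(np.float32)),m.sum())
goto(.4447,.220,.315)
E
```

```text
[ 0.48162729 -0.11687329  0.31510612]
side 0.157 90 [ 0.4796 -0.1053  0.1694] [0.046 0.036 0.019]
side 0.187 126 [ 0.4779 -0.1049  0.1974] [0.05  0.039 0.02 ]
side 0.217 174 [ 0.4804 -0.1129  0.2262] [0.05  0.047 0.02 ]
lowest [0.16144142 0.16832062]
side rim ((0.4440527856349945, 0.22069990634918213), 0.03603559732437134) 244
scene 0.157 86 [ 0.471  -0.1085  0.1698] [0.043 0.05  0.018]
scene 0.187 104 [ 0.4723 -0.1071  0.1973] [0.048 0.043 0.02 ]
scene 0.217 198 [ 0.4794 -0.1142  0.2243] [0.053 0.05  0.018]
lowest [0.16303569 0.17008169]
scene rim ((0.44397425651550293, 0.21969661116600037), 0.03508482128381729) 198
[ 97.4 324.2  -1.1] [ 0.13 -0.19  0.01] t 10.65
```

Request:
arm_command([
  [10,30,0,0,0,0],
  [22,72,0,0,0,0],
  [35,116,0,0,0,0],
  [48,160,0,0,0,0],
  [61,204,0,0,0,0],
  [74,248,0,0,0,0],
  [88,292,0,0,0,0],
  [98,324,0,0,0,0],
  [98,324,0,0,0,0],
  [98,324,0,0,0,0],
  [98,324,0,0,0,0],
])

```text
clock: 11.75
position: [0.4446, 0.2188, 0.3143]
ee_rot: [-0.001, 0.093, 0.996, 0.0]
force: [-0.1, 0.1, -0.6]
opening: 0.243
grasp_force: 49.2
```

```bash
python3 - <<'E'
from h import *
p=telemetry.get_state()['position'];print(p)
for n in('side','scene'):
    im=grab(n);P=cloud(im)
    for a in(.157,.187,.217):
        m=(np.hypot(P[...,0]-p[0],P[...,1]-p[1])<.06)&(P[...,2]>a)&(P[...,2]<a+.02);q=P[m]
        if len(q): print(n,a,m.sum(),q.mean(0).round(4),(q.max(0)-q.min(0)).round(3))
    save(im,n+'5')
cv2.imwrite('pics/m5.png',np.hstack([cv2.resize(cv2.imread('pics/'+f)[y:y+170,x:x+150],None,fx=2.6,fy=2.6) for f,x,y in(('scene5.png',170,150),('side5.png',210,150))]))
goto(.4443,.220,.315)
E
```

```text
[0.44457582 0.21881177 0.31431284]
side 0.157 129 [0.4386 0.2296 0.1692] [0.05 0.04 0.02]
side 0.187 196 [0.4384 0.23   0.1966] [0.048 0.043 0.02 ]
side 0.217 291 [0.4442 0.2221 0.2254] [0.05  0.05  0.019]
scene 0.157 76 [0.4317 0.2244 0.1686] [0.037 0.05  0.018]
scene 0.187 105 [0.4328 0.2263 0.1974] [0.035 0.046 0.02 ]
scene 0.217 279 [0.442  0.22   0.2255] [0.05  0.05  0.019]
[0.9 1.3 0. ] [ 0.06 -0.03 -0.09] t 11.85
```

View pics/m5.png

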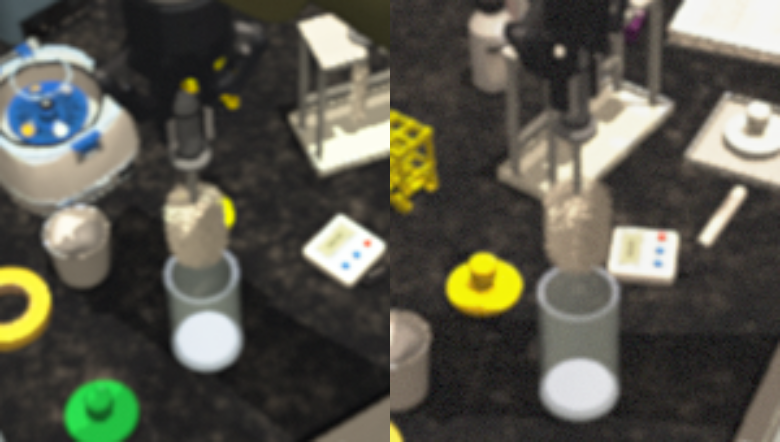

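Both crops show the brush directly above the open jar mouth, at (200,265) and (578,280). I insert it and watch the force.

Request:
arm_command([
  [0.5,1,20,0,0,0],
  [0.5,1,35,0,0,0],
  [0.5,1,45,0,0,0],
  [0.5,1,55,0,0,0],
  [0.5,1,65,0,0,0],
  [0.5,1,75,0,0,0],
  [0.5,1,75,0,0,0],
])

```text
clock: 12.55
position: [0.4437, 0.2205, 0.2387]
ee_rot: [-0.001, 0.092, 0.996, 0.0]
force: [-1.0, -0.8, -1.5]
opening: 0.245
grasp_force: 49.2
```

Request:
arm_command([
  [0,0,15,0,0,0],
  [0,0,30,0,0,0],
  [0,0,45,0,0,0],
  [0,0,56,0,0,0],
  [0,0,62,0,0,0],
  [0,0,66,0,0,0],
  [0,0,66,0,0,0],
])

```text
clock: 13.25
position: [0.4444, 0.2209, 0.1742]
ee_rot: [-0.0, 0.092, 0.996, 0.001]
force: [-0.4, 0.2, -0.2]
opening: 0.253
grasp_force: 49.2
```

```bash
python3 - <<'E'
from h import *
s=telemetry.get_state();print(s['position'],s['force'],s['ft_torque'])
for n in('side','scene'):
    im=grab(n);save(im,n+'6');P=cloud(im);p=s['position']
    m=(np.hypot(P[...,0]-.4447,P[...,1]-.22)<.06)&(P[...,2]>.118)&(P[...,2]<.128)
    v,u=np.where(m);q=plane(im,np.c_[u,v],.122);print(n,'rim',cv2.minEnclosingCircle(q[:,:2].astype(np.float32)),m.sum())
    for a in (.145,.155):
        m=(np.hypot(P[...,0]-p[0],P[...,1]-p[1])<.04)&(P[...,2]>a)&(P[...,2]<a+.01);print(a,P[m].mean(0),m.sum())
E
```

```text
[0.44442005 0.22089711 0.17417002] [-0.36419445  0.16439318 -0.18059951] [-0.02911367 -0.0168063  -0.04840754]
side rim ((0.44446489214897156, 0.22017432749271393), 0.034296054393053055) 153
0.145 [0.44118774 0.22758643 0.15311501] 59
0.155 [0.4424847  0.22896341 0.15888599] 59
scene rim ((0.4441877007484436, 0.21834048628807068), 0.033884890377521515) 135
0.145 [0.43641241 0.22405024 0.15288796] 21
0.155 [0.43826796 0.22457439 0.15838699] 64
```

Request:
arm_command([
  [0,0,3,0,0,0],
  [0,0,3,0,0,0],
  [0,0,-20,0,0,0],
  [0,0,-40,0,0,0],
  [0,0,-56,0,0,0],
  [0,0,-56,0,0,0],
  [0,0,-56,0,0,0],
])

```text
clock: 14.05
position: [0.4445, 0.2209, 0.2306]
ee_rot: [0.0, 0.092, 0.996, 0.001]
force: [-0.5, 0.4, -1.0]
opening: 0.245
grasp_force: 49.2
```

Request:
arm_command([
  [0,0,20,0,0,0],
  [0,0,40,0,0,0],
  [0,0,53,0,0,0],
  [0,0,59,0,0,0],
  [0,0,59,0,0,0],
  [0,0,59,0,0,0],
  [0,0,40,0,0,0],
  [0,0,20,0,0,0],
  [0,0,0,0,0,0],
  [0,0,0,0,0,0],
  [0,0,0,0,0,0],
])

```text
clock: 15.15
position: [0.445, 0.221, 0.2315]
ee_rot: [0.001, 0.092, 0.996, 0.001]
force: [0.1, -0.6, -1.4]
opening: 0.244
grasp_force: 49.2
```

```bash
python3 - <<'E'
from h import *
s=telemetry.get_state();print(s['position'],s['force'],s['clock'])
for n in('side','scene'):
    im=grab(n);P=cloud(im);p=s['position']
    m=(np.hypot(P[...,0]-.4447,P[...,1]-.22)<.06)&(P[...,2]>.116)&(P[...,2]<.124)
    v,u=np.where(m);q=plane(im,np.c_[u,v],.122);print(n,'rim',cv2.minEnclosingCircle(q[:,:2].astype(np.float32)),m.sum())
    m=(np.hypot(P[...,0]-p[0],P[...,1]-p[1])<.03)&(P[...,2]>.125)&(P[...,2]<.26)
    h=np.histogram(P[m][:,2],np.arange(.125,.25,.005));print(np.c_[h[1][:-1].round(3),h[0]].tolist())
E
```

```text
[0.44497484 0.22103333 0.23145605] [ 0.12308349 -0.5871163  -1.38978213] 15.15
side rim ((0.4434272348880768, 0.22212852537631989), 0.034802112728357315) 190
[[0.125, 53.0], [0.13, 46.0], [0.135, 77.0], [0.14, 102.0], [0.145, 92.0], [0.15, 8.0], [0.155, 4.0], [0.16, 7.0], [0.165, 7.0], [0.17, 7.0], [0.175, 7.0], [0.18, 6.0], [0.185, 7.0], [0.19, 7.0], [0.195, 1.0], [0.2, 0.0], [0.205, 19.0], [0.21, 75.0], [0.215, 18.0], [0.22, 21.0], [0.225, 10.0], [0.23, 18.0], [0.235, 25.0], [0.24, 42.0]]
scene rim ((0.44418853521347046, 0.21990498900413513), 0.03492165356874466) 164
[[0.125, 34.0], [0.13, 40.0], [0.135, 77.0], [0.14, 97.0], [0.145, 51.0], [0.15, 5.0], [0.155, 3.0], [0.16, 5.0], [0.165, 4.0], [0.17, 5.0], [0.175, 7.0], [0.18, 2.0], [0.185, 2.0], [0.19, 0.0], [0.195, 0.0], [0.2, 0.0], [0.205, 26.0], [0.21, 50.0], [0.215, 16.0], [0.22, 15.0], [0.225, 12.0], [0.23, 18.0], [0.235, 26.0], [0.24, 28.0]]
```

Request:
arm_command([
  [0,0,20,0,0,0],
  [0,0,40,0,0,0],
  [0,0,53,0,0,0],
  [0,0,59,0,0,0],
  [0,0,59,0,0,0],
  [0,0,59,0,0,0],
  [0,0,59,0,0,0],
])

```text
clock: 15.95
position: [0.4452, 0.2212, 0.1727]
ee_rot: [0.001, 0.092, 0.996, 0.001]
force: [-0.1, 0.0, -1.0]
opening: 0.246
grasp_force: 49.2
```

Request:
arm_command([
  [0,0,-20,0,0,0],
  [0,0,-45,0,0,0],
  [0,0,-70,0,0,0],
  [0,0,-90,0,0,0],
  [0,0,-105,0,0,0],
  [0,0,-120,0,0,0],
  [0,0,-144,0,0,0],
  [0,0,-144,0,0,0],
  [0,0,-144,0,0,0],
])

```text
clock: 16.85
position: [0.4446, 0.2208, 0.3155]
ee_rot: [0.0, 0.092, 0.996, 0.001]
force: [1.0, 0.4, -0.2]
opening: 0.242
grasp_force: 49.2
```

```bash
python3 - <<'E'
from h import *
s=telemetry.get_state();p=s['position'];print(p,s['force'],s['clock'])
for n in('side','scene'):
    im=grab(n);P=cloud(im)
    m=(np.hypot(P[...,0]-.4447,P[...,1]-.22)<.06)&(P[...,2]>.116)&(P[...,2]<.126)
    v,u=np.where(m);q=plane(im,np.c_[u,v],.122);print(n,'rim',cv2.minEnclosingCircle(q[:,:2].astype(np.float32)),m.sum())
    m=(np.hypot(P[...,0]-p[0],P[...,1]-p[1])<.03)&(P[...,2]>.145)&(P[...,2]<.31)
    h=np.histogram(P[m][:,2],np.arange(.145,.31,.005));print(np.c_[(h[1][:-1]*1e3).round(),h[0]].astype(int).tolist())
    for a in(.157,.187,.217,.29):
        m=(np.hypot(P[...,0]-p[0],P[...,1]-p[1])<.06)&(P[...,2]>a)&(P[...,2]<a+.02);q=P[m]
        if len(q): print(n,a,m.sum(),q.mean(0).round(4),(q.max(0)-q.min(0)).round(3))
# target: 90 mm before rest point on stand -x
r=np.array([.570,-.1333]);f=r-.09*np.array([.983,-.184]);print(f);goto(f[0],f[1],.315)
E
```

```text
[0.44455246 0.22075163 0.31553667] [ 0.970257    0.44747407 -0.1969156 ] 16.85
side rim ((0.44363147020339966, 0.22108200192451477), 0.035795651376247406) 185
[[145, 0], [150, 0], [155, 4], [160, 23], [165, 41], [170, 36], [175, 41], [180, 43], [185, 35], [190, 62], [195, 33], [200, 53], [205, 48], [210, 51], [215, 49], [220, 98], [225, 108], [230, 73], [235, 7], [240, 7], [245, 8], [250, 7], [255, 11], [260, 6], [265, 9], [270, 9], [275, 7], [280, 0], [285, 0], [290, 31], [295, 77], [300, 24]]
side 0.157 119 [0.439  0.2319 0.1693] [0.046 0.038 0.018]
side 0.187 184 [0.4386 0.2318 0.197 ] [0.05  0.045 0.019]
side 0.217 316 [0.4438 0.225  0.2261] [0.05  0.052 0.019]
side 0.29 155 [0.4419 0.2281 0.2985] [0.032 0.034 0.018]
scene rim ((0.4439705014228821, 0.21914824843406677), 0.03427424654364586) 136
[[145, 0], [150, 0], [155, 5], [160, 15], [165, 20], [170, 23], [175, 33], [180, 30], [185, 36], [190, 33], [195, 34], [200, 31], [205, 28], [210, 37], [215, 49], [220, 82], [225, 131], [230, 28], [235, 7], [240, 4], [245, 5], [250, 5], [255, 5], [260, 6], [265, 4], [270, 2], [275, 1], [280, 0], [285, 2], [290, 37], [295, 54], [300, 18]]
scene 0.157 71 [0.4314 0.2283 0.1688] [0.039 0.046 0.02 ]
scene 0.187 129 [0.4322 0.2272 0.1968] [0.041 0.048 0.02 ]
scene 0.217 275 [0.4417 0.2215 0.2256] [0.05  0.052 0.019]
scene 0.29 124 [0.4375 0.2238 0.2979] [0.026 0.035 0.019]
[ 0.48153 -0.11674]
[ -98.9 -324.6   -1.4] [ 0.03 -0.12  0.01] t 16.95
```

Brush unslipped and jar unmoved. Going back in front of the right slot.

Request:
arm_command([
  [-10,-30,0,0,0,0],
  [-22,-72,0,0,0,0],
  [-35,-116,0,0,0,0],
  [-48,-160,0,0,0,0],
  [-61,-204,0,0,0,0],
  [-74,-248,0,0,0,0],
  [-88,-292,0,0,0,0],
  [-98.5,-324.5,0,0,0,0],
  [-98.5,-324.5,0,0,0,0],
  [-98.5,-324.5,0,0,0,0],
])

```text
clock: 17.95
position: [0.4811, -0.1167, 0.3133]
ee_rot: [-0.001, 0.093, 0.996, 0.001]
force: [-0.0, 0.1, -1.2]
opening: 0.247
grasp_force: 49.3
```

Request:
arm_command([
  [0,0,30,0,0,0],
  [0,0,75,0,0,0],
  [0,0,110,0,0,0],
  [0,0,118,0,0,0],
  [0,0,118,0,0,0],
  [0,0,118,0,0,0],
])

```text
clock: 18.55
position: [0.4828, -0.1159, 0.1991]
ee_rot: [0.002, 0.092, 0.996, 0.001]
force: [-0.0, 1.2, 0.1]
opening: 0.247
grasp_force: 49.4
```

```bash
python3 - <<'E'
from h import *
s=telemetry.get_state();p=s['position'];print(p,s['clock'])
for n in('side','scene'):
    im=grab(n);P=cloud(im);px=im['pixels'].astype(int)
    m=(np.hypot(P[...,0]-p[0],P[...,1]-p[1])<.03)&(P[...,2]>.165)&(P[...,2]<.2);q=P[m]
    print(n,m.sum(),q.mean(0).round(4),np.percentile(q[:,2],[2,98]).round(4),cv2.minEnclosingCircle(q[:,:2].astype(np.float32)))
    m=(np.hypot(P[...,0]-.58,P[...,1]+.095)<.16)&(P[...,2]>.15)&(P[...,2]<.17)&(px.min(2)>110)&(P[...,0]>.525);q=P[m];print('plate',cv2.minAreaRect(q[:,:2].astype(np.float32)),np.median(q[:,2]))
for i in range(2): grab('scene'); goto(.570,-.1333,.197)
E
```

```text
[ 0.48280614 -0.11591931  0.19910915] 18.55
side 102 [ 0.4812 -0.1077  0.1838] [0.1757 0.1987] ((0.48387545347213745, -0.11368376761674881), 0.017389647662639618)
plate ((0.583915114402771, -0.09679404646158218), (0.19552424550056458, 0.07304633408784866), 79.73987579345703) 0.15956040249918063
scene 93 [ 0.4778 -0.1105  0.1839] [0.1763 0.198 ] ((0.4819769859313965, -0.11364464461803436), 0.0167382825165987)
plate ((0.5843150615692139, -0.08940532058477402), (0.1764497309923172, 0.07308866828680038), 79.90983581542969) 0.15961033747233705
[-88.5  -0.6   3.1] [0.06 0.25 0.03] t 18.7
[-88.7  -0.6   2.7] [0.07 0.22 0.02] t 18.75
```

Request:
arm_command([
  [-15,0,0,0,0,0],
  [-35,-0.3,0,0,0,0],
  [-55,-0.3,0,0,0,0],
  [-72,-0.3,0,0,0,0],
  [-84,-0.3,0,0,0,0],
  [-89.5,-0.3,0,0,0,0],
  [-89.5,-0.3,0,0,0,0],
  [-89.5,-0.3,0,0,0,0],
])

```text
clock: 19.55
position: [0.5693, -0.1328, 0.1971]
ee_rot: [-0.0, 0.092, 0.996, 0.001]
force: [-0.2, 0.3, -1.0]
opening: 0.245
grasp_force: 49.4
```

Request:
arm_command([
  [0,0,5,0,0,0],
  [0,0,10,0,0,0],
  [0,0,14,0,0,0],
  [0,0,14,0,0,0],
])

```text
clock: 19.95
position: [0.5694, -0.1329, 0.1846]
ee_rot: [0.0, 0.092, 0.996, 0.001]
force: [-4.1, 0.2, 7.2]
opening: 0.242
grasp_force: 49.8
```

```bash
python3 - <<'E'
from h import *
for n in('side','scene'):
    im=grab(n);s=telemetry.get_state();p=s['position'];P=cloud(im);px=im['pixels'].astype(int);print(p,s['force'],s['ft_torque'])
    m=(np.hypot(P[...,0]-p[0],P[...,1]-p[1])<.025)&(P[...,2]>.161)&(P[...,2]<.18)&(px.max(2)<150);q=P[m]
    print(n,m.sum(),q.mean(0).round(4),np.percentile(q[:,2],[2,20,50,98]).round(4),cv2.minEnclosingCircle(q[:,:2].astype(np.float32)))
E
```

```text
[ 0.56943841 -0.13291431  0.18462138] [-3.29430098  1.26048614  5.90784481] [0.19129498 0.70962685 0.03261007]
side 87 [ 0.567  -0.1257  0.1679] [0.1615 0.1627 0.1662 0.1791] ((0.5708653330802917, -0.1329413801431656), 0.02212081290781498)
[ 0.56944807 -0.1329187   0.18465601] [-4.27079345  0.57321632  7.07169953] [0.17343296 0.67588599 0.05641982]
scene 81 [ 0.5641 -0.1282  0.1674] [0.1613 0.1636 0.1659 0.179 ] ((0.5683242678642273, -0.1325509250164032), 0.02198672480881214)
```

Collar seated: 7 N contact at the same height as before. Release and rise.

Request:
arm_command([
  [0,0,0,0,0,0],
  [0,0,0,0,0,0],
  [0,0,0,0,0,0],
  [0,0,0,0,0,0],
  [0,0,0,0,0,0],
  [0,0,-25,0,0,0],
  [0,0,-60,0,0,0],
  [0,0,-100,0,0,0],
  [0,0,-120,0,0,0],
  [0,0,-120,0,0,0],
], gripper=0.6)

```text
clock: 21.05
position: [0.5713, -0.1336, 0.308]
ee_rot: [0.004, 0.092, 0.996, -0.0]
force: [-0.7, 0.4, -0.4]
opening: 0.8
grasp_force: 0.0
```

```bash
python3 - <<'E'
from h import *
I={n:grab(n) for n in('side','scene','wrist')}
for n,im in I.items():
    P=cloud(im);px=im['pixels'].astype(int)
    D=lambda c:np.hypot(P[...,0]-c[0],P[...,1]-c[1])
    m=(D((.4195,-.171))<.06)&(P[...,2]>.013)&(P[...,2]<.025)&(px.min(2)>110)
    if m.sum()>20:
        v,u=np.where(m);q=plane(im,np.c_[u,v],.018);print(n,'lid',cv2.minEnclosingCircle(q[:,:2].astype(np.float32)),np.median(P[m][:,2]),m.sum())
    m=(D((.4195,-.171))<.03)&(P[...,2]>.040)&(P[...,2]<.055)&(px.min(2)>110)
    if m.sum()>8:
        v,u=np.where(m);q=plane(im,np.c_[u,v],.047);print(n,'knob',cv2.minEnclosingCircle(q[:,:2].astype(np.float32)),np.median(P[m][:,2]),m.sum())
    for nm,c0 in(('slim',(.582,-.054)),('thick',(.568,-.132))):
        for a in(.161,.19,.21):
            m=(D(c0)<.03)&(P[...,2]>a)&(P[...,2]<a+.02)&(px.max(2)<150);p=P[m]
            if len(p)>10 and n!='wrist': print(n,nm,a,m.sum(),p.mean(0).round(4))
a=[cv2.resize(I[n]['pixels'][y:y+170,x:x+150,::-1],None,fx=2.6,fy=2.6) for n,x,y in(('scene',250,110),('side',220,100))]
cv2.imwrite('pics/m7.png',np.hstack(a))
print(telemetry.get_state()['clock']);goto(.420,-.171,.30)
E
```

```text
side lid ((0.4308727979660034, -0.1679942011833191), 0.044096216559410095) 0.0174201276079623 247
side knob ((0.42138293385505676, -0.165075421333313), 0.015926377847790718) 0.046011423797204076 52
side slim 0.161 102 [ 0.5806 -0.0493  0.1671]
side slim 0.19 39 [ 0.5837 -0.0515  0.2004]
side slim 0.21 50 [ 0.5845 -0.0527  0.2208]
side thick 0.161 90 [ 0.5665 -0.1244  0.1681]
side thick 0.19 48 [ 0.5667 -0.1246  0.2003]
side thick 0.21 56 [ 0.5669 -0.1267  0.2206]
scene lid ((0.4301745891571045, -0.1656763255596161), 0.044491223990917206) 0.017085537264685424 285
scene knob ((0.4184073209762573, -0.16797108948230743), 0.013772029429674149) 0.04549240430456869 56
scene slim 0.161 100 [ 0.5787 -0.0514  0.167 ]
scene slim 0.19 35 [ 0.5819 -0.0526  0.2009]
scene slim 0.21 38 [ 0.5814 -0.054   0.2207]
scene thick 0.161 81 [ 0.5632 -0.126   0.1683]
scene thick 0.19 46 [ 0.5652 -0.1278  0.2003]
scene thick 0.21 59 [ 0.5655 -0.1289  0.2214]
wrist lid ((0.41706961393356323, -0.18269497156143188), 0.04581292346119881) 0.017561593741695025 1646
wrist knob ((0.42120373249053955, -0.17133641242980957), 0.013015694916248322) 0.046371026346860966 342
21.2
[139.5 -64.8   1.6] [ 0.12 -0.13  0.01] t 21.2
```

View pics/m7.png

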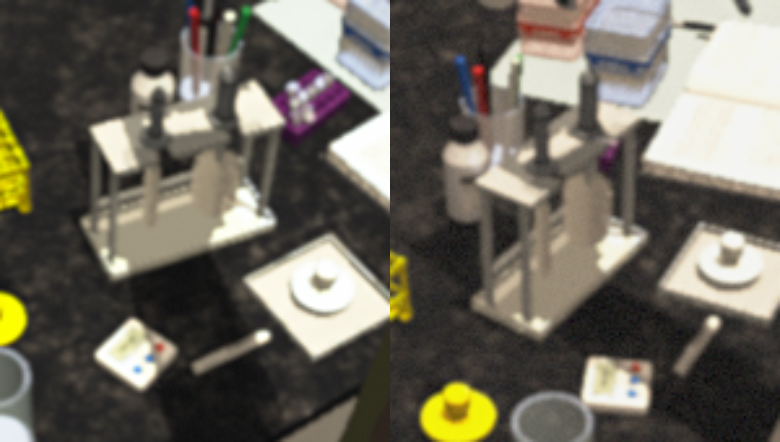

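The brush hangs in the right slot upright, at (228,120) and (590,125), and the slim one is unmoved. The lid is in the tray. I go and fetch the lid.

Request:
arm_command([
  [35,-16,1,0,0,0],
  [75,-35,1,0,0,0],
  [112,-52,1,0,0,0],
  [139.5,-65,1,0,0,0],
  [139.5,-65,50,0,0,0],
  [139.5,-65,100,0,0,0],
  [139.5,-65,150,0,0,0],
  [139.5,-65,200,0,0,0],
  [139.5,-65,235,0,0,0],
  [139.5,-65,235,0,0,0],
  [139.5,-65,235,0,0,0],
])

```text
clock: 22.3
position: [0.4196, -0.1704, 0.0669]
ee_rot: [-0.001, 0.092, 0.996, 0.002]
force: [0.3, -1.1, 0.2]
opening: 0.797
grasp_force: 0.0
```

```bash
python3 - <<'E'
from h import *
for i in range(3): grab('side'); goto(.4203,-.171,.0245)
E
```

```text
[ 0.9  0.  44.4] [0.08 0.05 0.01] t 22.35
[ 1.9  0.3 45.5] [0.04 0.19 0.01] t 22.4
[ 2.3  0.4 46. ] [0.02 0.25 0.01] t 22.45
```

Request:
arm_command([
  [1,0,20,0,0,0],
  [1,0,36,0,0,0],
  [1,0,43.5,0,0,0],
  [1,0,43.5,0,0,0],
  [1,0,43.5,0,0,0],
])

```text
clock: 22.95
position: [0.4206, -0.1712, 0.0258]
ee_rot: [0.001, 0.092, 0.996, 0.0]
force: [0.0, 0.3, 0.4]
opening: 0.801
grasp_force: 0.0
```

Request:
arm_command([
  [0,0,0,0,0,0],
  [0,0,0,0,0,0],
  [0,0,0,0,0,0],
  [0,0,0,0,0,0],
  [0,0,0,0,0,0],
  [0,0,0,0,0,0],
  [0,0,0,0,0,0],
], gripper=-1, squeeze=30)

```text
clock: 23.65
position: [0.4201, -0.1709, 0.0251]
ee_rot: [0.0, 0.092, 0.996, 0.001]
force: [-2.0, 0.7, 5.4]
opening: 0.269
grasp_force: 29.4
```

Request:
arm_command([
  [0,0,-10,0,0,0],
  [0,0,-40,0,0,0],
  [0,0,-80,0,0,0],
  [0,0,-120,0,0,0],
  [0,0,-160,0,0,0],
  [0,0,-175,0,0,0],
  [0,0,-175,0,0,0],
])

```text
clock: 24.35
position: [0.4208, -0.1716, 0.2021]
ee_rot: [0.003, 0.092, 0.996, -0.0]
force: [0.7, -0.8, -1.4]
opening: 0.264
grasp_force: 29.7
```

```bash
python3 - <<'E'
from h import *
I={n:grab(n) for n in('side','scene')}
s=telemetry.get_state();p=s['position'];print(p)
for n,im in I.items():
    P=cloud(im);px=im['pixels'].astype(int)
    D=lambda c:np.hypot(P[...,0]-c[0],P[...,1]-c[1])
    m=(D(p)<.06)&(abs(P[...,2]-(p[2]-.005))<.006)&(px.min(2)>110)
    v,u=np.where(m);q=plane(im,np.c_[u,v],p[2]-.005);print(n,'held flange',cv2.minEnclosingCircle(q[:,:2].astype(np.float32)),np.median(P[m][:,2]),m.sum())
    A=np.c_[P[m][:,:2]-p[:2],np.ones(m.sum())];print('  tilt',np.linalg.lstsq(A,P[m][:,2],rcond=None)[0].round(3))
    m=(D((.444,.22))<.06)&(P[...,2]>.116)&(P[...,2]<.126)
    v,u=np.where(m);q=plane(im,np.c_[u,v],.122);print(n,'rim',cv2.minEnclosingCircle(q[:,:2].astype(np.float32)),m.sum())
goto(.4445,.220,.195)
E
```

```text
[ 0.4187583  -0.17053464  0.19767405]
side held flange ((0.4217424690723419, -0.16925454139709473), 0.0361592136323452) 0.19422692147344678 245
  tilt [ 0.008 -0.013  0.194]
side rim ((0.44447311758995056, 0.21978619694709778), 0.03506021574139595) 230
scene held flange ((0.4178251326084137, -0.16760851442813873), 0.034944452345371246) 0.19109349674648957 260
  tilt [-0.    -0.002  0.191]
scene rim ((0.4438026547431946, 0.21801796555519104), 0.03492944687604904) 186
[ 46.5 388.6   3.8] [ 0.14 -0.13  0.01] t 24.45
```

Request:
arm_command([
  [5,38,2,0,0,0],
  [10,80,2,0,0,0],
  [15,124,2,0,0,0],
  [20,168,2,0,0,0],
  [26,212,2,0,0,0],
  [31,256,2,0,0,0],
  [36,300,2,0,0,0],
  [42,344,2,0,0,0],
  [47.5,378,2,0,0,0],
  [47.5,388,2,0,0,0],
  [47.5,388,2,0,0,0],
  [47.5,388,2,0,0,0],
])

```text
clock: 25.65
position: [0.4434, 0.2181, 0.1962]
ee_rot: [-0.001, 0.092, 0.996, -0.0]
force: [0.0, 0.2, -0.1]
opening: 0.267
grasp_force: 29.9
```

```bash
python3 - <<'E'
from h import *
I={n:grab(n) for n in('side','scene')}
s=telemetry.get_state();p=s['position'];print(p)
for n,im in I.items():
    P=cloud(im);px=im['pixels'].astype(int)
    D=lambda c:np.hypot(P[...,0]-c[0],P[...,1]-c[1])
    m=(D(p)<.06)&(abs(P[...,2]-(p[2]-.006))<.007)&(px.min(2)>110)
    v,u=np.where(m);q=plane(im,np.c_[u,v],np.median(P[m][:,2]));print(n,'held flange',cv2.minEnclosingCircle(q[:,:2].astype(np.float32)),np.median(P[m][:,2]),m.sum())
    m=(D((.444,.22))<.06)&(P[...,2]>.116)&(P[...,2]<.126)
    v,u=np.where(m);q=plane(im,np.c_[u,v],.122);print(n,'rim',cv2.minEnclosingCircle(q[:,:2].astype(np.float32)),m.sum())
for i in range(2): grab('side');goto(.4447,.2195,.135)
E
```

```text
[0.44396818 0.21777751 0.19721934]
side held flange ((0.44342660903930664, 0.2220534086227417), 0.0344277024269104) 0.18864814809808583 371
side rim ((0.4439410865306854, 0.22087375819683075), 0.03546552732586861) 212
scene held flange ((0.44120699167251587, 0.2193705290555954), 0.03276044502854347) 0.1893094282207589 291
scene rim ((0.4426542818546295, 0.2191392034292221), 0.034051232039928436) 129
[-0.3  1.7 62.6] [ 0.06 -0.03 -0.1 ] t 25.8
[-0.2  1.5 62.9] [ 0.08 -0.   -0.1 ] t 25.85
```

Request:
arm_command([
  [-0.8,0.2,20,0,0,0],
  [-0.8,0.2,38,0,0,0],
  [-0.8,0.2,48,0,0,0],
  [-0.8,0.2,54,0,0,0],
  [-0.8,0.2,58,0,0,0],
  [-0.8,0.2,58,0,0,0],
])

```text
clock: 26.45
position: [0.4451, 0.2192, 0.1401]
ee_rot: [0.0, 0.092, 0.996, 0.001]
force: [-0.1, 0.3, -0.7]
opening: 0.265
grasp_force: 29.9
```

Request:
arm_command([
  [0,0,1,0,0,0],
  [0,0,2,0,0,0],
  [0,0,3,0,0,0],
  [0,0,3,0,0,0],
])

```text
clock: 26.85
position: [0.4451, 0.2194, 0.1372]
ee_rot: [0.0, 0.092, 0.996, 0.001]
force: [-0.6, -0.3, -1.4]
opening: 0.264
grasp_force: 29.9
```

```bash
cat > chk.py <<'E'
from h import *
I={n:grab(n) for n in('side','scene')}
s=telemetry.get_state();print(s['position'],s['force'],s['clock'])
for n,im in I.items():
    P=cloud(im);px=im['pixels'].astype(int);D=np.hypot(P[...,0]-.444,P[...,1]-.22)
    m=(D<.06)&(P[...,2]>.121)&(P[...,2]<.136)&(px.min(2)>120);v,u=np.where(m)
    print(n,cv2.minEnclosingCircle(plane(im,np.c_[u,v],.128)[:,:2].astype(np.float32)),np.median(P[m][:,2]),m.sum(),np.linalg.lstsq(np.c_[P[m][:,:2],np.ones(m.sum())],P[m][:,2],rcond=None)[0].round(3))
    save(im,n+'9')
E
python3 chk.py
```

```text
[0.44507512 0.21934633 0.13722044] [ 0.47006141  0.10402633 -0.95396567] 26.95
side ((0.4460523724555969, 0.22107410430908203), 0.03384934738278389) 0.12972861436031868 291 [-0.006  0.008  0.13 ]
scene ((0.44345709681510925, 0.21826650202274323), 0.034271929413080215) 0.12955657461090397 250 [0.001 0.012 0.126]
```

Flange 2 mm above seat and centred. Lower the last bit and release.

Request:
arm_command([
  [0,0,1,0,0,0],
  [0,0,2,0,0,0],
  [0,0,2,0,0,0],
])

```text
clock: 27.25
position: [0.4451, 0.2193, 0.1351]
ee_rot: [0.0, 0.092, 0.996, 0.001]
force: [0.3, -0.2, -0.9]
opening: 0.267
grasp_force: 29.9
```

Request:
arm_command([
  [0,0,0,0,0,0],
  [0,0,0,0,0,0],
  [0,0,0,0,0,0],
  [0,0,0,0,0,0],
  [0,0,0,0,0,0],
  [0,0,-20,0,0,0],
  [0,0,-60,0,0,0],
  [0,0,-110,0,0,0],
  [0,0,-150,0,0,0],
  [0,0,-150,0,0,0],
  [0,0,-150,0,0,0],
], gripper=0.6)

```text
clock: 28.35
position: [0.4455, 0.2192, 0.2865]
ee_rot: [0.001, 0.092, 0.996, 0.001]
force: [0.6, 0.3, -0.4]
opening: 0.797
grasp_force: 0.0
```

```bash
python3 chk.py; python3 -c "
import cv2,numpy as np
cv2.imwrite('pics/m9.png',np.hstack([cv2.resize(cv2.imread('pics/'+f)[y:y+190,x:x+200],None,fx=2,fy=2) for f,x,y in(('scene9.png',190,130),('side9.png',220,120))]))"
```

```text
[0.44430249 0.21879436 0.28340493] [ 0.06263728  0.68665942 -0.7605765 ] 28.45
side ((0.4461264908313751, 0.22149372100830078), 0.03426209092140198) 0.12744656674508426 288 [-0.007 -0.004  0.132]
scene ((0.4450642466545105, 0.21984170377254486), 0.03431088849902153) 0.12765608864654043 397 [0.006 0.012 0.122]
```

View pics/m9.png

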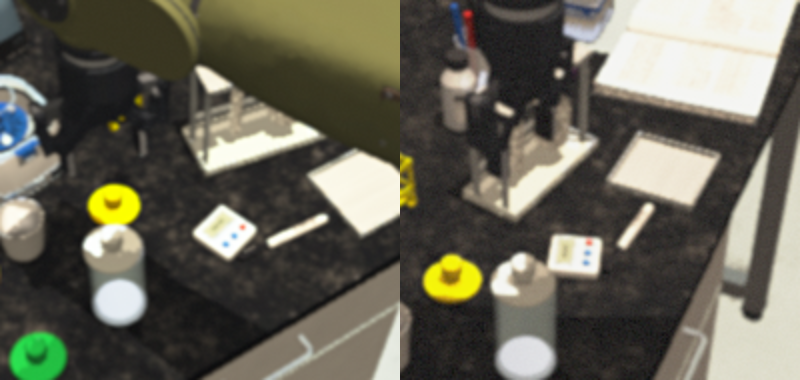

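The lid sits level and home on the jar at (113,240) and (523,272), flange top 127.5 mm as at the start. The jar is upright and the tray is empty. Handing in.

```bash
python3 -c "
from cell import job_done
print(job_done())"
```

```text
the job is handed in; nothing more can be done
None
```

The job is handed in at about 28 s of the 72 s limit: the jar was scrubbed with three strokes to the floor, the thick brush hangs in the right slot, the lid is home on the upright jar, and the slim brush was not touched; the judge's verdict was not shown.

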